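# Lay the red figures out on their painting boards

## Robot

A 6-joint arm with a two-finger parallel gripper is mounted at the origin on the work surface. World frame = base frame: x ahead of the robot, y to its left, z up, the work surface at z = 0. Lengths are in m, angles in degrees, forces in N, time in s.
With the tool pointing down it reaches from about 0.35 to 0.85 m from the base axis. Payload 8.1 kg.
Tool frame: the origin (TCP) lies at the very end of the fingers, on their centre line; the grasp point (between the pads) lies 19 mm behind it; z points along the fingers, y is the line along which they close (so a half turn about z gives the same grasp; the last joint's range is limited). The gripper opens to 93 mm and grips with 3 to 60 N. Pads are 15 mm wide; open, the fingers measure 128 mm over their backs; the gripper's body (75 mm by 188 mm) begins 65 mm behind the grasp point.
Start: joints at [-77.945, 7.471, 85.268, -0, 87.261, -4.893], TCP at [0.175, -0.574, 0.219] pointing down, gripper open.
Joint ranges: [-169.43, 169.43], [-51.17, 129.36], [1.28, 143.12], [-76.62, 256.62], [0, 156.53], [-152.29, 152.29]. Speed limits (degrees/s): [136.94, 136.94, 159.86, 180, 180, 180].

## Interface

Orientations are given as [roll, pitch, yaw] about the fixed x, y, z axes, in that order (R = Rz(yaw) Ry(pitch) Rx(roll)).
In Python, from bench import robot gives the robot as it stands.
- The arm moves only by the tool carry_out, never from a script. Its argument "increments" is one flat list of numbers, 7 for each row, row after row: the turn, a rotation vector about the world's x, y, z in rad, then the shift along the world's x, y, z in mm, then the closure, from 0 (fully open) to 1 (shut). A call has 1 to 5 rows; each row is the pose to reach, as a shift and turn from the pose commanded when the call began; what a row does not reach only later rows make up. A row lasts 1/10 s, in which the tool goes at most 50 mm and 8.59 degrees, less where a joint would pass 70% of its speed; a pose out of reach is approached as far as the arm can. A call with a gripper value outside its range is refused whole. The fingers move at their own pace and stop on an object; "newtons" is the grip in N (left out, the last holds). Time passes only in rows, so rows that repeat a pose let the fingers close. It gives the time, the measured TCP pose, the force, the opening and the grip force at its end, in the units of the state.
- robot.state(): the state, without advancing time (a new reading comes with each control period).
- robot.grab_frame(name): name is "scene" or "side" or "wrist"; returns a dict with "image" (384x512x3 uint8, red, green, blue), "K" (3x3 intrinsics, pixels), "R" (3x3) and "t" (3): a world point X has camera coordinates R X + t. Camera axes: x right, y down, z forward; pixel columns grow to the right and rows downward; lengths in m; the calibration is good to about 2 mm. The wrist camera is an equidistant fisheye: a pixel r from the principal point sees the ray r / f radians off the axis. A picture is of the moment at which its call begins. There is no depth.
- robot.sign_off(): hands the job in; it is judged then, once.
Trained networks look in a picture, given as the dict that the camera call returned (one of the last four; its "shot" number tells which), for a name from the list of things; names that differ only in an ending like _2 or _b are one class to them, and where a whole thing is asked for, a point or a joint stands for the part that bears it (a point fixed in the world has none). Each returns a list of dicts, best first, with "p" (0 to 1); they miss things now and then, are a little off and sometimes report something else, mostly with a low value. They report only what shows in the picture. A call takes as long as a camera call. They do not tell look-alikes from the thing itself.
- robot.recognise(picture, name): "extent" ([centre column, centre row, width, height] in pixels, round what is visible of it).
The state is a dict: "time": time; "qpos": joint angles; "joint_velocities": joint speeds; "tau": joint torques, N m; "ee_pos": TCP position; "tcp_rot": TCP orientation; "wrist_force": force on the tool from outside, world axes, zero at the start; "wrist_torque": the same for the moment, N m; "width": finger opening in m; "grasp_force": force on a finger pad.
Only numpy, scipy, OpenCV 4.12 (cv2) and the standard library are available. Lean on these libraries where they do the work, as an engineer would, in place of code of your own. Each camera call takes 0.05 s, during which the arm holds its last target. There are 200 camera calls.

## Task

Lay the four red wooden figures (the large horse, the small horse, the rooster and the pig) out for the painter: each one flat on the board that shows its own outline, covering the outline with its head the same way. Leave the white dish and the small paint jar standing where they are.

Things in the scene. Friction and masses are not known exactly. Their poses are not given: they have to be found in the camera images.
- big_horse: The larger of two red flat wooden horses: x -46..56, y -51..58 mm, 85 g, 24 mm thick, lying flat. Origin on its underside near mid-shape; x to the head end, y from feet to back (both in the table's plane), z up. Trunk 36 mm wide along y (y -16..20); grip it at x = -5, y = 2 mm, one finger in the 32 mm gap between the legs (x -21..11).
- small_horse: The smaller of two red flat wooden horses: x -35..40, y -37..42 mm, 45 g, 24 mm thick, lying flat. Origin on its underside near mid-shape; x to the head end, y from feet to back (both in the table's plane), z up. Trunk 27 mm wide along y (y -12.5..14.5); grip it at x = -3, y = 1 mm, one finger in the 29 mm gap between the legs (x -17.5..11.5).
- rooster: Red flat wooden rooster with comb and raised tail, on one leg: x -62..44, y -49..57 mm, 60 g, 24 mm thick, lying flat. Origin on its underside near mid-shape; x to the head end, y from feet to back (both in the table's plane), z up. Trunk 50 mm wide along x (x -25..25, y -23..11), flat breast and rump; grip it ALONG X at x = 0, y = -10 mm, clear of tail and foot.
- pig: Red flat wooden pig, square snout, short legs: x -56..54, y -36..34 mm, 75 g, 24 mm thick, lying flat. Origin on its underside near mid-shape; x to the head end, y from feet to back (both in the table's plane), z up. Trunk 40 mm wide along y (y -18..22); grip it at x = -2, y = 2 mm, one finger in the 32 mm gap between the legs (x -17..15).
- big_horse_board: Fixed square plywood board, 125 x 125 x 5 mm, with the black life-size outline of the larger horse (102 mm long). Origin on its underside at its centre, upper face at z = 5 mm. Axes as the figure's on the outline (x to the head): a figure exactly on its outline has the board's x, y and axes, its origin 5 mm above the board's.
- small_horse_board: Fixed square plywood board, 125 x 125 x 5 mm, with the black life-size outline of the smaller horse (75 mm long). Origin on its underside at its centre, upper face at z = 5 mm. Axes as the figure's on the outline (x to the head): a figure exactly on its outline has the board's x, y and axes, its origin 5 mm above the board's.
- rooster_board: Fixed square plywood board, 125 x 125 x 5 mm, with the black life-size outline of the rooster. Origin on its underside at its centre, upper face at z = 5 mm. Axes as the figure's on the outline (x to the head): a figure exactly on its outline has the board's x, y and axes, its origin 5 mm above the board's.
- pig_board: Fixed square plywood board, 125 x 125 x 5 mm, with the black life-size outline of the pig. Origin on its underside at its centre, upper face at z = 5 mm. Axes as the figure's on the outline (x to the head): a figure exactly on its outline has the board's x, y and axes, its origin 5 mm above the board's.
- dish: Shallow white china dish, 100 mm across and 16 mm high, loose; a bystander to be left where it is. Origin on its underside at the centre, z up.
- paint_jar: Small white lidded paint jar, 38 mm across and 46 mm high, loose; a bystander to be left where it is. Origin on its underside at the centre, z up. (A small cork block and a small tin, no higher than the jar, also stand among the figures.)
Mind the look-alikes: they are no part of the job. Leave any green or yellow look-alike of the big_horse_board alone.

How it is judged:
By the outcome, as a careful person would: the job done as asked, in the order asked, and still so for the second after the job is handed in, with the robot touching nothing.
It also fails if it takes over 106 s, if anything falls off the work surface, if the arm or the gripper's body presses on something with over 40 N, if the wrist force passes 120 N, or if a joint passes its speed limit or range.

## Working session

There is one attempt and no reset: what is moved stays moved. The work goes in short steps, Python scripts to look and compute and a tool call to move; the robot and the scene stay as the last step left them, time stands still between calls to the robot, and variables do not carry over. Pictures are saved under pics/ and viewed, at most 14 in all, crops included, and the job is handed in when it is done.

Besides the shell and the picture viewer there is one more tool, called after "Call:" as name(argument=value, ...), one argument or row to a line, values as JSON. carry_out: Moves the arm, as the interface text tells. Its arguments: {"type":"object","properties":{"increments":{"type":"array","items":{"type":"number"}},"newtons":{"type":"number"}},"required":["increments"]}

```bash
ls; mkdir -p pics; python3 - <<'E'
from bench import robot
import cv2,pickle
d={}
for n in("scene","side","wrist"):
    f=robot.grab_frame(n);d[n]=f
    cv2.imwrite(f"pics/{n}0.png",f["image"][:,:,::-1])
    print(n,f["K"].tolist(),f["R"].round(4).tolist() if hasattr(f["R"],'round') else f["R"],f["t"])
    for k in("big_horse","rooster","pig","big_horse_board","rooster_board","pig_board","small_horse_board","small_horse","dish","paint_jar"):
        print(k,[([round(float(v)) for v in r["extent"]],round(r["p"],2)) for r in robot.recognise(f,k)][:5])
pickle.dump(d,open("f0.pkl","wb"))
print(robot.state())
E
```

```text
pics
scene [[364.97206289471865, 0.0, 253.3450412665539], [0.0, 364.97206289471865, 192.52831004404737], [0.0, 0.0, 1.0]] [[-0.4239, 0.9057, 0.0027], [0.5819, 0.2746, -0.7654], [-0.694, -0.3229, -0.6435]] [ 0.21395223 -0.22940084  1.3857453 ]
big_horse [([314, 275, 38, 46], 0.61)]
rooster [([136, 179, 36, 24], 0.67), ([364, 213, 37, 24], 0.64)]
pig [([294, 214, 35, 32], 0.92)]
big_horse_board [([405, 268, 67, 58], 0.97), ([364, 340, 73, 80], 0.82), ([428, 205, 55, 32], 0.72), ([295, 215, 33, 30], 0.33)]
rooster_board [([156, 223, 61, 42], 0.92)]
pig_board [([192, 166, 42, 21], 0.66)]
small_horse_board [([226, 193, 60, 35], 0.82)]
small_horse [([220, 257, 32, 34], 0.77)]
dish [([365, 212, 34, 22], 0.82)]
paint_jar [([343, 239, 17, 24], 0.82)]
side [[489.72487093846445, 0.0, 258.13251156440055], [0.0, 489.72487093846445, 197.1338633838222], [0.0, 0.0, 1.0]] [[-0.9613, -0.2743, 0.026], [-0.1607, 0.4818, -0.8614], [0.2237, -0.8322, -0.5073]] [0.45842346 0.12978988 1.41900364]
big_horse [([185, 243, 44, 24], 0.72)]
rooster [([255, 230, 29, 22], 0.4)]
pig [([254, 230, 29, 23], 0.64)]
big_h
[... 778 characters left out ...]
]
paint_jar []
{'time': 1.65, 'qpos': array([-7.79454609e+01,  7.47099102e+00,  8.52676918e+01, -1.00673379e-03,
        8.72630086e+01, -4.89348429e+00]), 'joint_velocities': array([-0.03611106, -0.00916366, -0.04213456, -0.08028261,  0.01056071,
       -0.04155085]), 'tau': array([ 3.30614839e-04, -5.59739470e+01, -4.92046702e+01,  7.68251647e-02,
        2.24945240e-02, -2.99665555e-05]), 'ee_pos': array([ 0.17491181, -0.573932  ,  0.21863809]), 'tcp_rot': array([-1.79998229e+02,  8.57640883e-04,  1.69480715e+01]), 'wrist_force': array([-0.34623702, -0.99470662,  0.16412704]), 'wrist_torque': array([-0.04597467,  0.04833792, -0.04933497]), 'grasp_force': 0.0, 'width': 0.09310758064967845}
```

```bash
cd pics; python3 -c "
import cv2
for n in('scene','side'):
    cv2.imwrite(n+'0b.png',cv2.resize(cv2.imread(n+'0.png'),(800,600),interpolation=cv2.INTER_CUBIC))"
```

```text
(no output)
```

View pics/scene0b.png

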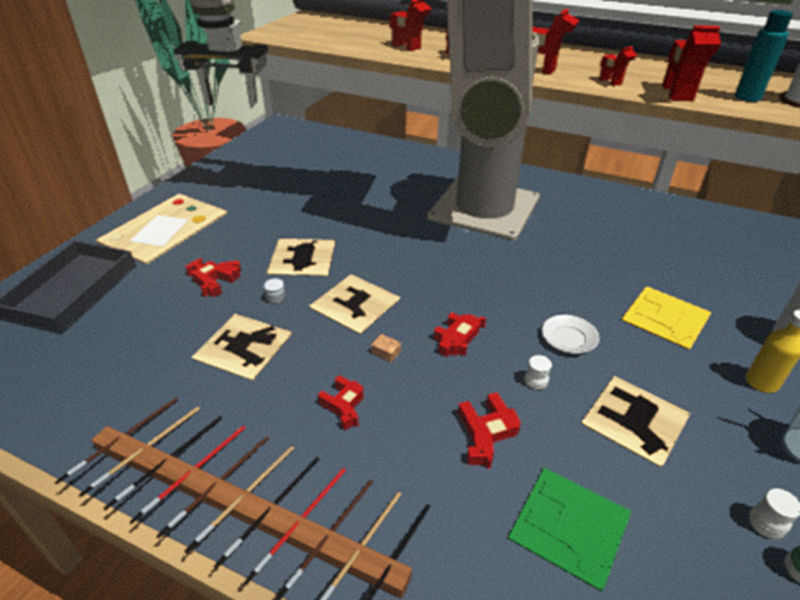

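View pics/side0b.png

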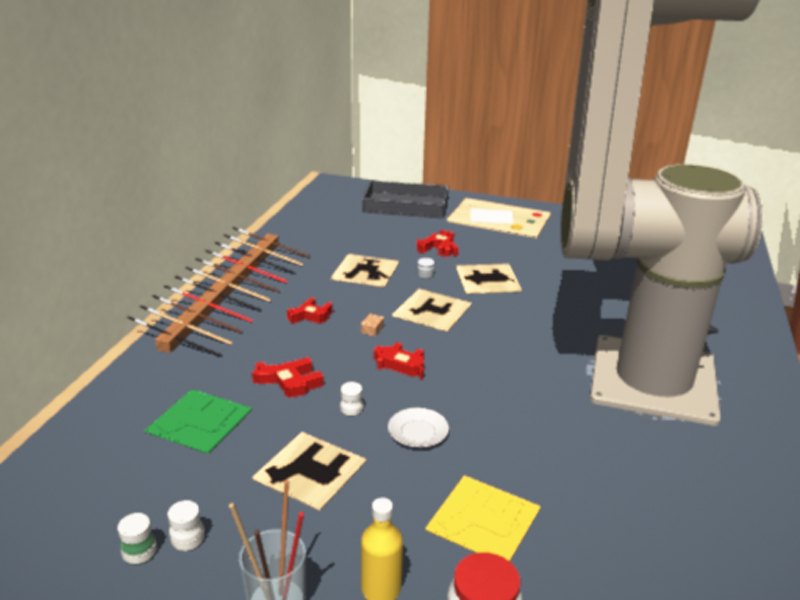

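```bash
cat > h.py <<'E'
import numpy as np,cv2
def proj(f,X):
    K,R,t=map(np.asarray,(f["K"],f["R"],f["t"]));c=np.asarray(X)@R.T+t
    if f.get("fish"):
        r=np.linalg.norm(c[...,:2],axis=-1);s=np.arctan2(r,c[...,2])/np.maximum(r,1e-9);u=c[...,:2]*s[...,None]
    else: u=c[...,:2]/c[...,2:]
    return u*[K[0,0],K[1,1]]+K[:2,2]
def ray(f,uv):
    K,R,t=map(np.asarray,(f["K"],f["R"],f["t"]));d=(np.asarray(uv,float)-K[:2,2])/[K[0,0],K[1,1]]
    if f.get("fish"):
        r=np.linalg.norm(d);v=np.array([*(d*np.sinc(r/np.pi)),np.cos(r)])
    else: v=np.array([*d,1])
    return -R.T@t,R.T@v
def onz(f,uv,z):
    o,v=ray(f,uv);return o+v*(z-o[2])/v[2]
def tri(rs):
    A=0;b=0
    for o,v in rs:
        v=v/np.linalg.norm(v);P=np.eye(3)-np.outer(v,v);A=A+P;b=b+P@o
    return np.linalg.solve(A,b)
def ortho(f,x0,x1,y0,y1,z,s=.001):
    "rows: x from x0 up, columns: y from y0 up"
    X,Y=np.meshgrid(np.arange(x0,x1,s),np.arange(y0,y1,s),indexing='ij')
    u=proj(f,np.stack([X,Y,0*X+z],-1)).astype(np.float32)
    return cv2.remap(f["image"],u[...,0],u[...,1],cv2.INTER_LINEAR)
E
python3 - <<'E'
import pickle;from h import *
d=pickle.load(open("f0.pkl","rb"));s,e=d["scene"],d["side"]
S=dict(rooster=(213,276),pig=(460,332),small=(343,400),big=(487,428),pigB=(302,256),smallB=(355,302),roosB=(243,345),bigB=(637,420),jar=(538,372),dish=(570,335),cork=(386,347),tin=(274,290))
D=dict(rooster=(440,242),pig=(400,359),small=(311,311),big=(288,376),pigB=(489,278),smallB=(432,309),roosB=(365,270),bigB=(309,468),jar=(351,398),dish=(418,428),cork=(372,324),tin=(426,267))
for k in S:
    a=np.array(S[k])*.64;b=np.array(D[k])*.64
    print(k,onz(s,a,.012).round(3)[:2],onz(e,b,.012).round(3)[:2],tri([ray(s,a),ray(e,b)]).round(3))
f=d["wrist"];R,t=f["R"],f["t"];print(-np.asarray(R).T@t)
E
```

```text
rooster [ 0.514 -0.403] [ 0.502 -0.415] [ 0.504 -0.414  0.007]
pig [0.457 0.105] [0.455 0.102] [0.455 0.104 0.012]
small [ 0.685 -0.008] [ 0.677 -0.009] [ 0.68  -0.012  0.008]
big [0.64  0.216] [0.631 0.216] [0.634 0.213 0.008]
pigB [ 0.378 -0.278] [ 0.354 -0.27 ] [ 0.358 -0.293 -0.003]
smallB [ 0.464 -0.105] [ 0.443 -0.096] [ 0.448 -0.115 -0.001]
roosB [ 0.651 -0.228] [ 0.629 -0.217] [ 0.638 -0.241 -0.003]
bigB [0.527 0.42 ] [0.505 0.428] [ 0.512  0.419 -0.   ]
jar [0.493 0.257] [0.502 0.243] [0.499 0.256 0.02 ]
dish [0.38  0.286] [0.371 0.285] [0.373 0.284 0.008]
cork [0.548 0.001] [ 0.543 -0.   ] [ 0.544 -0.001  0.01 ]
tin [ 0.499 -0.266] [ 0.502 -0.276] [ 0.5   -0.266  0.015]
[ 0.25421778 -0.54965579  0.38501261]
```

Call:
carry_out(
  increments=[0,0,0,40,30,5,0,0,0,0,80,60,10,0,0,0,0,120,90,15,0,0,0,0,160,120,20,0,0,0,0,190,140,20,0],
)

```text
time: 2.15
ee_pos: [0.3672, -0.4323, 0.2399]
tcp_rot: [179.9, -0.1, 17.0]
wrist_force: [-0.1, -1.0, 0.3]
width: 0.0928
grasp_force: 0.0
```

Call:
carry_out(
  increments=[0,0,0,35,27,0,0,0,0,0,70,54,0,0,0,0,0,105,80,0,0,0,0,0,130,100,0,0,0,0,0,130,100,0,0],
)

```text
time: 2.65
ee_pos: [0.4977, -0.3309, 0.2385]
tcp_rot: [-180.0, -0.1, 17.2]
wrist_force: [-0.9, -0.1, -0.7]
width: 0.0933
grasp_force: 0.0
```

```bash
cat > shot.py <<'E'
import sys,cv2,pickle
from bench import robot
n=sys.argv[1];f=robot.grab_frame("wrist");f["fish"]=True
f["qpos"]=robot.state()
pickle.dump(f,open(n+".pkl","wb"));cv2.imwrite(f"pics/{n}.png",f["image"][:,:,::-1])
E
python3 shot.py w1
```

Call:
carry_out(
  increments=[0,0,0,10,45,0,0,0,0,0,20,90,0,0,0,0,0,20,135,0,0,0,0,0,20,180,0,0,0,0,0,20,210,0,0],
)

```text
time: 3.2
ee_pos: [0.5142, -0.1225, 0.2388]
tcp_rot: [-180.0, -0.0, 16.9]
wrist_force: [-0.5, 0.5, 0.2]
width: 0.0927
grasp_force: 0.0
```

Call:
carry_out(
  increments=[0,0,0,0,45,0,0,0,0,0,0,90,0,0,0,0,0,0,120,0,0,0,0,0,0,120,0,0],
)

```text
time: 3.6
ee_pos: [0.5146, -0.0018, 0.2389]
tcp_rot: [-180.0, -0.0, 17.1]
wrist_force: [0.2, -0.8, -0.6]
width: 0.0929
grasp_force: 0.0
```

View pics/w1.png

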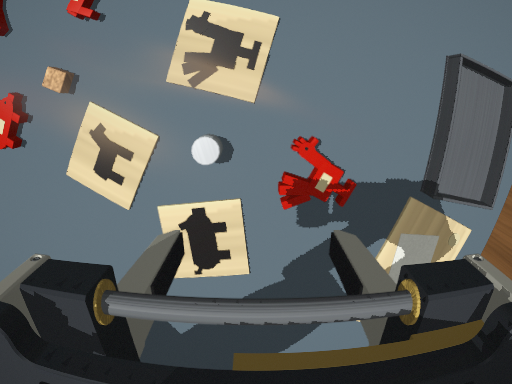

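```bash
python3 shot.py w2
```

Call:
carry_out(
  increments=[0,0,0,0,45,0,0,0,0,0,0,90,0,0,0,0,0,0,135,0,0,0,0,0,0,180,0,0,0,0,0,0,220,0,0],
)

```text
time: 4.15
ee_pos: [0.5155, 0.2159, 0.2387]
tcp_rot: [180.0, -0.0, 16.8]
wrist_force: [0.4, 0.0, -0.5]
width: 0.0929
grasp_force: 0.0
```

Call:
carry_out(
  increments=[0,0,0,0,45,0,0,0,0,0,0,70,0,0,0,0,0,0,70,0,0],
)

```text
time: 4.45
ee_pos: [0.5153, 0.287, 0.2382]
tcp_rot: [-180.0, 0.0, 17.0]
wrist_force: [0.2, -0.3, 0.2]
width: 0.0933
grasp_force: 0.0
```

```bash
python3 shot.py w3; python3 -c "
import cv2,numpy as np
a=cv2.imread('pics/w2.png')[:280];b=cv2.imread('pics/w3.png')[:280];cv2.imwrite('pics/w23.png',np.vstack([a,b]))"
```

```text
(no output)
```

View pics/w23.png

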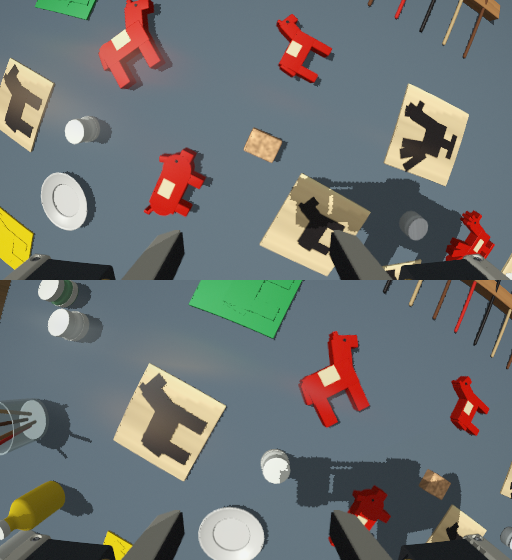

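```bash
cat > boards.py <<'E'
import pickle;from h import *
W={n:pickle.load(open(n+".pkl","rb")) for n in("w1","w2","w3")}
spec=dict(big=(-46,56,-51,58),small=(-35,40,-37,42),rooster=(-62,44,-49,57),pig=(-56,54,-36,34))
B=dict(pig=("w1",.358,-.285),small=("w1",.452,-.108),rooster=("w1",.64,-.232),big=("w3",.515,.42))
B2=dict(rooster=("w2",.64,-.232),big=("w2",.515,.42))
out={};tiles=[]
def board(k,w,x,y):
    z=.005;s=.0005;x0,y0=x-.11,y-.11
    o=ortho(W[w],x0,x0+.22,y0,y0+.22,z,s)
    hsv=cv2.cvtColor(o,cv2.COLOR_RGB2HSV)
    m=((hsv[...,0]>10)&(hsv[...,0]<32)&(hsv[...,1]>60)&(hsv[...,2]>60)).astype(np.uint8)
    m=cv2.morphologyEx(m,cv2.MORPH_OPEN,np.ones((5,5)))
    n,l,st,_=cv2.connectedComponentsWithStats(m);i=1+np.argmax(st[1:,4])
    pts=cv2.findNonZero((l==i).astype(np.uint8));(cx,cy),(a,b),ang=cv2.minAreaRect(cv2.convexHull(pts))
    c=np.array([x0+cy*s,y0+cx*s]);th=np.radians(ang)  # col axis=y,row axis=x ; rect side dir (cos,sin) in (col,row)
    e=np.array([np.sin(th),np.cos(th)]);base=np.arctan2(e[1],e[0])
    best=None
    for q in range(4):
        yaw=base+q*np.pi/2;g=np.arange(-60,60.25,.5)/1000
        X,Y=np.meshgrid(g,g,indexing='xy')
        P=np.stack([c[0]+X*np.cos(yaw)-Y*np.sin(yaw),c[1]+X*np.sin(yaw)+Y*np.cos(yaw),0*X+z],-1)
        u=proj(W[w],P).astype(np.float32);t=cv2.remap(W[w]["image"],u[...,0],u[...,1],cv2.INTER_LINEAR)
        gr=t[...,0];
        th_,bw=cv2.threshold(gr,0,1,cv2.THRESH_BINARY_INV+cv2.THRESH_OTSU)
        n,l,st,_=cv2.connectedComponentsWithStats(bw);j=1+np.argmax(st[1:,4]);bw=(l==j)
        r,cc=np.nonzero(bw);bb=np.array([cc.min(),cc.max(),r.min(),r.max()])/2-60
        err=np.abs(bb-spec[k]).max()
        if best is None or err<best[0]: best=(err,yaw,bb,bw.astype(np.uint8),t)
    print(k,w,"c",c.round(4),"size",round(a*.5,1),round(b*.5,1),"yaw",round(np.degrees(best[1])%360,1),"bbox",best[2],"err",best[0])
    out.setdefault(k,(c,best[1],best[3]))
    tiles.append(np.hstack([best[4][::-1],cv2.merge([best[3][::-1]*255]*3)]))
if __name__=="__main__":
    for k,v in B.items(): board(k,*v)
    for k,v in B2.items(): board(k,*v)
    pickle.dump(out,open("boards.pkl","wb"))
    cv2.imwrite("pics/tiles.png",np.vstack([np.hstack(tiles[:2]),np.hstack(tiles[2:4])])[:,:,::-1][:600,:])
E
python3 boards.py
```

```text
pig w1 c [ 0.3649 -0.2885] size 124.4 124.8 yaw 22.9 bbox [-57.   54.5 -37.   35. ] err 1.0
small w1 c [ 0.4507 -0.1136] size 125.7 124.6 yaw 349.0 bbox [-36.5  40.  -37.5  44.5] err 2.5
rooster w1 c [ 0.6391 -0.2374] size 122.8 124.7 yaw 1.7 bbox [-60.   47.  -50.   57.5] err 3.0
big w3 c [0.51   0.4191] size 125.3 121.9 yaw 346.0 bbox [-48.   57.5 -53.   60. ] err 2.0
rooster w2 c [ 0.6397 -0.2357] size 123.3 125.3 yaw 1.8 bbox [-60.   45.5 -52.   55.5] err 3.0
big w2 c [0.5108 0.4182] size 128.9 124.9 yaw 346.3 bbox [-49.5  56.5 -52.5  60. ] err 3.5
```

```bash
python3 -c "
import cv2;a=cv2.imread('pics/tiles.png');print(a.shape);cv2.imwrite('pics/tilesv.png',cv2.resize(a,(800,400)))"
```

```text
(482, 964, 3)
```

View pics/tilesv.png

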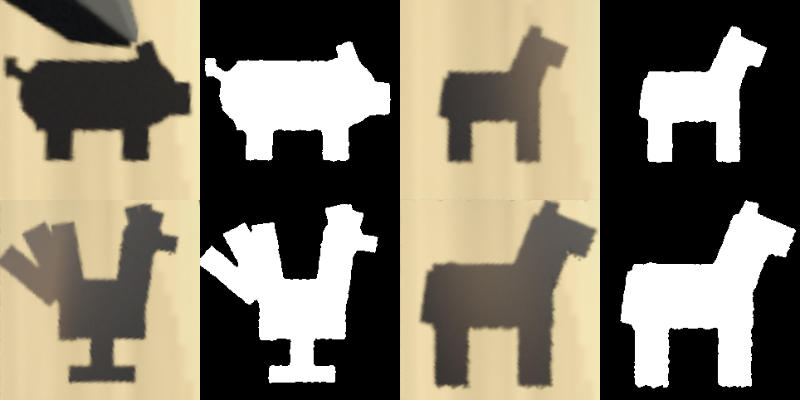

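```bash
sed -i 's/np.arange(-60,60.25,.5)/np.arange(-65,65.25,.5)/; s#/2-60$#/2-65#' boards.py; sed -i 's/bw=(l==j)/bw=(l==j)/' boards.py; python3 boards.py; cat > fit.py <<'E'
import pickle;from h import *
from scipy.optimize import minimize
from boards import spec
B=pickle.load(open("boards.pkl","rb"))
def tmpl(k):
    "contour in figure frame, m, scaled to spec bbox"
    c=max(cv2.findContours(B[k][2],cv2.RETR_EXTERNAL,cv2.CHAIN_APPROX_NONE)[0],key=len)[:,0].astype(float)
    lo,hi=c.min(0),c.max(0);s=np.array(spec[k],float).reshape(2,2)
    return (s[:,0]+(c-lo)/(hi-lo)*(s[:,1]-s[:,0]))/1000
def red(img):
    h=cv2.cvtColor(img,cv2.COLOR_RGB2HSV);return (((h[...,0]<9)|(h[...,0]>172))&(h[...,1]>120)&(h[...,2]>50)).astype(np.uint8)
def mask_at(f,uv,m):
    m=cv2.morphologyEx(m,cv2.MORPH_CLOSE,np.ones((3,3)));n,l,st,_=cv2.connectedComponentsWithStats(m)
    u,v=int(uv[0]),int(uv[1]);w=l[max(v-12,0):v+13,max(u-12,0):u+13];ids=w[w>0]
    if not len(ids): return None
    m=(l==np.bincount(ids).argmax()).astype(np.uint8)
    c=cv2.findContours(m,cv2.RETR_EXTERNAL,cv2.CHAIN_APPROX_NONE)[0];cc=np.vstack(c)   # fill label hole only
    out=m.copy();cs,h=cv2.findContours(m,cv2.RETR_CCOMP,cv2.CHAIN_APPROX_NONE)
    for a,b in zip(cs,h[0]):
        if b[3]>=0: cv2.drawContours(out,[a],-1,1,-1)
    return out
U=4
def render(f,T,p,zs,roi):
    x,y,th=p;c,s=np.cos(th),np.sin(th);X=T@np.array([[c,s],[-s,c]])+[x,y]
    out=np.zeros(((roi[3]-roi[1])*U,(roi[2]-roi[0])*U),np.uint8)
    for z in zs:
        uv=(proj(f,np.c_[X,np.full(len(X),z)])+.5-roi[:2])*U
        cv2.fillPoly(out,[np.round(uv*16).astype(np.int32)],1,shift=4)
    return out
def fit(f,k,m,x,y,zs=np.linspace(0,.024,7),th0=None):
    T=tmpl(k)[::3];r,c=np.nonzero(m);roi=[c.min()-25,r.min()-25,c.max()+25,r.max()+25]
    roi=[max(roi[0],0),max(roi[1],0),min(roi[2],512),min(roi[3],384)]
    M=cv2.resize(m[roi[1]:roi[3],roi[0]:roi[2]],None,fx=U,fy=U,interpolation=cv2.INTER_LINEAR)
    def cost(q):
        r=render(f,T,(q[0]/100,q[1]/100,q[2]/5),zs,roi);return 1-(r&M).sum()/max((r|M).sum(),1)
    best=None
    for t in (np.arange(0,2*np.pi,np.pi/6) if th0 is None else [th0]):
        z=minimize(cost,[x*100,y*100,t*5],method="Nelder-Mead",options=dict(initial_simplex=np.array([x*100,y*100,t*5])+np.array([[0,0,0],[1.5,0,0],[0,1.5,0],[0,0,1.]]),maxiter=70))
        if best is None or z.fun<best.fun: best=z
    z=minimize(cost,best.x,method="Nelder-Mead",options=dict(initial_simplex=best.x+np.array([[0,0,0],[.3,0,0],[0,.3,0],[0,0,.3]]),maxiter=120))
    return z.x[0]/100,z.x[1]/100,z.x[2]/5,1-z.fun
E
cat > figs.py <<'E'
from fit import *
W={n:pickle.load(open(n+".pkl","rb")) for n in("w1","w2","w3")}
for k,w,x,y in(("rooster","w1",.504,-.414),("pig","w2",.455,.104),("small","w2",.68,-.012),("small","w3",.68,-.012),("big","w2",.634,.213),("big","w3",.634,.213)):
    f=W[w];m=mask_at(f,proj(f,[x,y,.012]),red(f["image"]))
    a=fit(f,k,m,x,y);print(k,w,np.round(a[:2],4),round(np.degrees(a[2])%360,1),"iou",round(a[3],3))
for k,w in(("pig","w1"),("small","w1"),("rooster","w1"),("rooster","w2"),("big","w3"),("big","w2")):
    f=W[w];c,yaw,bw=B[k];g=cv2.threshold(f["image"][...,0],0,1,cv2.THRESH_BINARY)[1]
    p=proj(f,[*c,.005]).astype(int);h=45;R=f["image"][max(p[1]-h,0):p[1]+h,max(p[0]-h,0):p[0]+h,0]
    t=tmpl(k);m0=render(f,t*1.0,(*c,yaw),[.005],[0,0,512,384]);m0=cv2.dilate(cv2.resize(m0,(512,384),interpolation=cv2.INTER_NEAREST),np.ones((9,9)))
    v=f["image"][...,0];th=cv2.threshold(v[m0>0].reshape(-1,1),0,1,cv2.THRESH_OTSU)[0]
    m=((v<=th)&(m0>0)).astype(np.uint8);a=fit(f,k,m,*c,zs=[.005],th0=yaw)
    print("board",k,w,"square",c.round(4),round(np.degrees(yaw)%360,1),"outline",np.round(a[:2],4),round(np.degrees(a[2])%360,1),"iou",round(a[3],3))
E
python3 figs.py
```

```text
pig w1 c [ 0.3649 -0.2885] size 124.4 124.8 yaw 22.9 bbox [-57.   54.5 -37.   35. ] err 1.0
small w1 c [ 0.4507 -0.1136] size 125.7 124.6 yaw 349.0 bbox [-36.5  40.  -37.5  44.5] err 2.5
rooster w1 c [ 0.6391 -0.2374] size 122.8 124.7 yaw 1.7 bbox [-65.  65. -65.  65.] err 21.0
big w3 c [0.51   0.4191] size 125.3 121.9 yaw 346.0 bbox [-48.   57.5 -53.   60. ] err 2.0
rooster w2 c [ 0.6397 -0.2357] size 123.3 125.3 yaw 1.8 bbox [-65.  65. -65.  65.] err 21.0
big w2 c [0.5108 0.4182] size 128.9 124.9 yaw 76.3 bbox [-65.  65. -65.  65.] err 19.0
rooster w1 [ 0.516  -0.4236] 358.7 iou 0.454
pig w2 [0.4577 0.1029] 348.5 iou 0.939
small w2 [ 0.6811 -0.0061] 350.9 iou 0.898
small w3 [ 0.6815 -0.0055] 350.1 iou 0.886
big w2 [0.6332 0.2196] 315.6 iou 0.818
big w3 [0.6324 0.2188] 316.0 iou 0.93
board pig w1 square [ 0.3649 -0.2885] 22.9 outline [ 0.365  -0.2883] 22.7 iou 0.942
board small w1 square [ 0.4507 -0.1136] 349.0 outline [ 0.4501 -0.1123] 349.2 iou 0.936
board rooster w1 square [ 0.6391 -0.2374] 1.7 outline [ 0.6316 -0.2376] 1.2 iou 0.492
board rooster w2 square [ 0.6391 -0.2374] 1.7 outline [ 0.6305 -0.2385] 1.0 iou 0.502
board big w3 square [0.51   0.4191] 346.0 outline [0.5099 0.4194] 345.9 iou 0.921
board big w2 square [0.51   0.4191] 346.0 outline [0.5096 0.4206] 345.8 iou 0.878
```

```bash
sed -i 's/np.arange(-65,65.25,.5)/np.arange(-61.5,61.75,.5)/; s#/2-65$#/2-61.5#' boards.py; python3 boards.py|grep roo;  sed -i 's/^for k,w,x,y in.*/for k,w,x,y in(("rooster","w1",.504,-.414),):/' figs.py; python3 figs.py | grep roo
python3 - <<'E'
from fit import *
# height check: big horse label/cork by two wrist views via recogniser-free centroid of pale label
W={n:pickle.load(open(n+".pkl","rb")) for n in("w2","w3")}
def lab(f,X):
    u,v=proj(f,X).astype(int);h=cv2.cvtColor(f["image"],cv2.COLOR_RGB2HSV)
    m=((h[...,2]>150)&(h[...,1]<130)&(h[...,0]>9)&(h[...,0]<40)).astype(np.uint8);n,l,s,c=cv2.connectedComponentsWithStats(m)
    i=1+np.argmin(np.hypot(*(c[1:]-[u,v]).T)+100*(s[1:,4]<25));return c[i]
for n,X in(("big",[.633,.219,.024]),("small",[.681,-.006,.024]),("bigboard",[.51,.419,.005])):
    if n=="bigboard":continue
    p=[lab(f,X) for f in W.values()];print(n,p,tri([ray(f,q) for f,q in zip(W.values(),p)]).round(4))
E
```

```text
rooster w1 c [ 0.6391 -0.2374] size 122.8 124.7 yaw 1.7 bbox [-61.5  47.  -50.   57.5] err 3.0
rooster w2 c [ 0.6397 -0.2357] size 123.3 125.3 yaw 1.8 bbox [-61.5  45.5 -52.   55.5] err 3.0
rooster w1 [ 0.5113 -0.4173] 348.4 iou 0.919
board rooster w1 square [ 0.6391 -0.2374] 1.7 outline [ 0.6412 -0.2375] 1.8 iou 0.917
board rooster w2 square [ 0.6391 -0.2374] 1.7 outline [ 0.6412 -0.2378] 1.8 iou 0.909
big [array([120.46696035,  39.48898678]), array([328.61937716,  95.39792388])] [0.6362 0.2281 0.0245]
small [array([293.67295597,  48.45283019]), array([467.88607595, 127.67088608])] [6.79e-01 5.00e-04 2.42e-02]
```

Call:
carry_out(
  increments=[0,0,0.14,20,-10,-10,0,0,0,0.28,40,-20,-20,0,0,0,0.42,60,-30,-30,0,0,0,0.56,80,-40,-40,0,0,0,0.7,100,-50,-50,0],
)

```text
time: 5.0
ee_pos: [0.6164, 0.2323, 0.1883]
tcp_rot: [180.0, 0.0, 57.2]
wrist_force: [0.7, 1.2, 1.0]
width: 0.093
grasp_force: 0.0
```

Call:
carry_out(
  increments=[0,0,0.14,5,-5,-10,0,0,0,0.28,10,-10,-20,0,0,0,0.42,15,-13,-30,0,0,0,0.56,15,-13,-40,0,0,0,0.7,15,-13,-50,0],
)

```text
time: 5.5
ee_pos: [0.6308, 0.2194, 0.1382]
tcp_rot: [-180.0, 0.1, 97.3]
wrist_force: [0.4, 0.1, -1.4]
width: 0.093
grasp_force: 0.0
```

Call:
carry_out(
  increments=[0,0,0.14,0,0,-10,0,0,0,0.28,0,0,-20,0,0,0,0.42,0,0,-30,0,0,0,0.56,0,0,-35,0,0,0,0.675,0,0,-35,0],
)

```text
time: 6.0
ee_pos: [0.6298, 0.2194, 0.1023]
tcp_rot: [-179.9, -0.0, 136.0]
wrist_force: [0.0, -0.2, 0.2]
width: 0.0928
grasp_force: 0.0
```

Call:
carry_out(
  increments=[0,0,0,0,0,0,0],
)

```text
time: 6.1
ee_pos: [0.6303, 0.2199, 0.1034]
tcp_rot: [-179.9, 0.0, 135.8]
wrist_force: [0.0, 0.3, 0.9]
width: 0.0931
grasp_force: 0.0
```

```bash
python3 shot.py g1
```

```text
(no output)
```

View pics/g1.png

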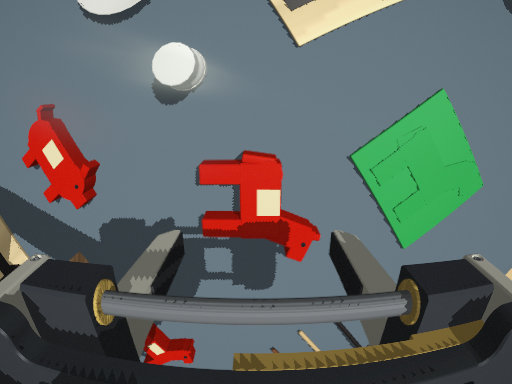

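```bash
cat > ref.py <<'E'
import sys
from fit import *
G=dict(big=(-5,2),small=(-3,1),rooster=(0,-10),pig=(-2,2))
n,k,x,y,yaw,zb=sys.argv[1],sys.argv[2],*map(float,sys.argv[3:7])
f=pickle.load(open(n+".pkl","rb"));m=mask_at(f,proj(f,[x,y,zb+.02]),red(f["image"]))
a=fit(f,k,m,x,y,zs=np.linspace(zb,zb+.024,7),th0=np.radians(yaw));th=a[2];g=np.array(G[k])/1000
p=np.array(a[:2])+[g[0]*np.cos(th)-g[1]*np.sin(th),g[0]*np.sin(th)+g[1]*np.cos(th)]
s=f["qpos"];print(np.round(a[:2],4),round(np.degrees(th)%360,1),"iou",round(a[3],3),"grasp",p.round(4),"tcp",s["ee_pos"].round(4),s["tcp_rot"].round(1))
E
python3 ref.py g1 big .6328 .219 315.9 0
```

```text
[0.6323 0.2182] 315.9 iou 0.858 grasp [0.6301 0.2231] tcp [0.6305 0.2204 0.1037] [-180.     0.   135.6]
```

Call:
carry_out(
  increments=[0,0,0,0,3,-40,0,0,0,0,0,3,-75,0,0,0,0,0,3,-99,0,0,0,0,0,3,-99,0,0,0,0,0,3,-99,1],
  newtons=20,
)

```text
time: 6.65
ee_pos: [0.6303, 0.2248, 0.0047]
tcp_rot: [-180.0, 0.0, 135.6]
wrist_force: [0.7, -0.2, 0.2]
width: 0.0885
grasp_force: 0.0
```

Call:
carry_out(
  increments=[0,0,0,0,0,0,1,0,0,0,0,0,0,1,0,0,0,0,0,0,1,0,0,0,0,0,0,1],
)

```text
time: 7.05
ee_pos: [0.6301, 0.226, 0.0049]
tcp_rot: [180.0, 0.0, 135.8]
wrist_force: [0.3, -0.4, -0.0]
width: 0.0577
grasp_force: 0.0
```

Call:
carry_out(
  increments=[0,0,0,0,0,0,1,0,0,0,0,0,0,1,0,0,0,0,0,0,1,0,0,0,0,0,0,1,0,0,0,0,0,0,1],
)

```text
time: 7.55
ee_pos: [0.6299, 0.2261, 0.0047]
tcp_rot: [-180.0, -0.0, 135.8]
wrist_force: [-0.8, 0.3, 0.2]
width: 0.036
grasp_force: 20.0
```

Call:
carry_out(
  increments=[0,0,0,0,0,30,1,0,0,0,0,0,70,1,0,0,0.1,-20,15,90,1,0,0,0.2,-50,45,90,1,0,0,0.3,-80,75,90,1],
)

```text
time: 8.05
ee_pos: [0.5502, 0.3017, 0.0961]
tcp_rot: [179.9, 0.1, 153.2]
wrist_force: [-0.1, 0.4, -1.6]
width: 0.0361
grasp_force: 20.0
```

Call:
carry_out(
  increments=[0,0,0.1,-20,45,0,1,0,0,0.22,-40,90,0,1,0,0,0.22,-45,120,-20,1,0,0,0.22,-45,122,-40,1,0,0,0.22,-45,122,-40,1],
)

```text
time: 8.55
ee_pos: [0.502, 0.4227, 0.0508]
tcp_rot: [-179.7, -0.2, 165.8]
wrist_force: [-0.8, -1.6, -1.6]
width: 0.0353
grasp_force: 20.0
```

```bash
python3 shot.py p1; python3 ref.py p1 big .51 .419 346 0.05
```

```text
[0.501  0.4245] 357.4 iou 0.646 grasp [0.4961 0.4267] tcp [0.5032 0.4223 0.0525] [-179.8   -0.2  165.7]
```

View pics/p1.png

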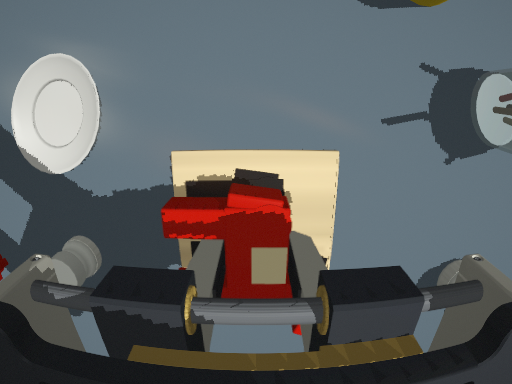

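Call:
carry_out(
  increments=[0,0,0.007,-1.5,0,-20,1,0,0,0.007,-1.5,0,-35,1,0,0,0.007,-1.5,0,-44,1,0,0,0.007,-1.5,0,-44,1,0,0,0.007,-1.5,0,-44,1],
)

```text
time: 9.1
ee_pos: [0.5038, 0.4228, 0.011]
tcp_rot: [180.0, 0.0, 166.0]
wrist_force: [-0.4, 0.2, -0.1]
width: 0.0356
grasp_force: 20.0
```

Call:
carry_out(
  increments=[0,0,0,0,0,0,1],
)

```text
time: 9.2
ee_pos: [0.5039, 0.423, 0.0113]
tcp_rot: [180.0, 0.0, 166.0]
wrist_force: [0.4, -0.6, -1.2]
width: 0.0358
grasp_force: 20.0
```

Call:
carry_out(
  increments=[0,0,0,-0.3,0,-1,1,0,0,0,-0.3,0,-1,0.3,0,0,0,-0.3,0,-1,0.3,0,0,0,-0.3,0,-1,0.3,0,0,0,-0.3,0,-1,0.3],
)

```text
time: 9.7
ee_pos: [0.5032, 0.4231, 0.0098]
tcp_rot: [180.0, 0.0, 166.0]
wrist_force: [0.2, 0.1, -0.1]
width: 0.0624
grasp_force: 0.0
```

Call:
carry_out(
  increments=[0,0,0,0,0,10,0.3,0,0,0,0,0,50,0,0,0,0,0,0,90,0,0,0,0,0,0,125,0,0,0,0,0,0,125,0],
)

```text
time: 10.2
ee_pos: [0.5066, 0.4256, 0.1433]
tcp_rot: [179.5, 0.4, 166.0]
wrist_force: [0.6, -0.7, 1.2]
width: 0.0911
grasp_force: 0.0
```

```bash
python3 shot.py r1; python3 ref.py r1 big .51 .419 346 0.005
```

```text
[0.5094 0.419 ] 346.2 iou 0.851 grasp [0.505  0.4221] tcp [0.5054 0.4247 0.1399] [179.7   0.3 166. ]
```

View pics/r1.png

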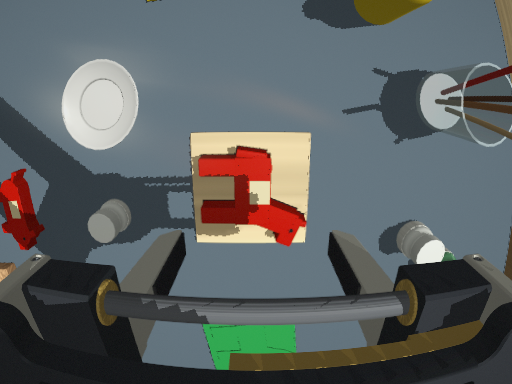

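Call:
carry_out(
  increments=[0,0,0.02,18,-45,0,0,0,0,0.04,36,-90,0,0,0,0,0.06,54,-135,0,0,0,0,0.078,72,-180,0,0,0,0,0.078,87,-217,0,0],
)

```text
time: 10.75
ee_pos: [0.59, 0.2034, 0.1335]
tcp_rot: [-179.9, -0.1, 170.5]
wrist_force: [0.1, 0.1, -0.0]
width: 0.0929
grasp_force: 0.0
```

Call:
carry_out(
  increments=[0,0,0,18,-45,0,0,0,0,0,36,-90,-5,0,0,0,0,54,-135,-10,0,0,0,0,72,-175,-20,0,0,0,0,88.4,-210.4,-30,0],
)

```text
time: 11.25
ee_pos: [0.6784, -0.0067, 0.1034]
tcp_rot: [-180.0, -0.1, 170.5]
wrist_force: [0.4, 0.4, -1.2]
width: 0.0929
grasp_force: 0.0
```

Call:
carry_out(
  increments=[0,0,0,0,0,0,0,0,0,0,0,0,0,0],
)

```text
time: 11.45
ee_pos: [0.6775, -0.0052, 0.1028]
tcp_rot: [180.0, -0.2, 170.4]
wrist_force: [-0.0, -0.1, 0.4]
width: 0.0929
grasp_force: 0.0
```

```bash
python3 shot.py g2; python3 ref.py g2 small .6813 -.0058 350.5 0
```

```text
[ 0.6809 -0.0067] 350.8 iou 0.903 grasp [ 0.6781 -0.0052] tcp [ 0.6777 -0.004   0.1036] [ 1.800e+02 -1.000e-01  1.705e+02]
```

Call:
carry_out(
  increments=[0,0,0,0,0,-40,0.3,0,0,0,0,0,-75,0.3,0,0,0,0,0,-100,0.3,0,0,0,0,0,-100,0.3,0,0,0,0,0,-100,1],
)

```text
time: 12.0
ee_pos: [0.6781, -0.0025, 0.0047]
tcp_rot: [180.0, -0.0, 170.6]
wrist_force: [0.1, -0.1, 0.0]
width: 0.0611
grasp_force: 0.0
```

Call:
carry_out(
  increments=[0,0,0,0,0,0,1,0,0,0,0,0,0,1,0,0,0,0,0,0,1,0,0,0,0,0,0,1,0,0,0,0,0,0,1],
)

```text
time: 12.5
ee_pos: [0.6786, -0.0044, 0.0049]
tcp_rot: [180.0, 0.0, 170.5]
wrist_force: [-0.9, 0.4, 1.4]
width: 0.0268
grasp_force: 20.0
```

Call:
carry_out(
  increments=[0,0,0,0,0,0,1],
)

```text
time: 12.6
ee_pos: [0.6786, -0.0043, 0.0049]
tcp_rot: [180.0, 0.0, 170.5]
wrist_force: [-0.8, 1.1, 1.3]
width: 0.027
grasp_force: 20.0
```

Call:
carry_out(
  increments=[0,0,0,0,0,40,1,0,0,0,-5,-2,80,1,0,0,-0.01,-45,-20,90,1,0,0,-0.02,-88,-40,90,1,0,0,-0.024,-131,-60,90,1],
)

```text
time: 13.1
ee_pos: [0.5466, -0.0649, 0.0953]
tcp_rot: [-180.0, 0.1, 169.1]
wrist_force: [0.2, -0.6, -0.7]
width: 0.0269
grasp_force: 20.0
```

Call:
carry_out(
  increments=[0,0,0,-43,-20,0,1,0,0,0,-80,-38,-10,1,0,0,0,-99.6,-47.2,-50,1,0,0,0,-99.6,-47.2,-82,1,0,0,0,-99.6,-47.2,-82,1],
)

```text
time: 13.6
ee_pos: [0.4447, -0.1114, 0.0093]
tcp_rot: [180.0, -0.3, 169.0]
wrist_force: [-0.7, 0.7, 0.5]
width: 0.027
grasp_force: 20.0
```

Call:
carry_out(
  increments=[0,0,0,0,0,-2,1,0,0,0,0,0,-3,1,0,0,0,0,0,-3,1],
)

```text
time: 13.9
ee_pos: [0.449, -0.1116, 0.0106]
tcp_rot: [-180.0, 0.1, 169.2]
wrist_force: [0.0, 0.7, -0.9]
width: 0.0273
grasp_force: 20.0
```

Call:
carry_out(
  increments=[0,0,0,-0.3,0,0,1,0,0,0,-0.3,0,0,1,0,0,0,-0.3,0,0,0.4,0,0,0,-0.3,0,0,0.4,0,0,0,-0.3,0,0,0.4],
)

```text
time: 14.4
ee_pos: [0.4477, -0.1115, 0.0097]
tcp_rot: [-180.0, 0.0, 169.1]
wrist_force: [-0.4, -0.1, 0.4]
width: 0.0467
grasp_force: 0.0
```

Call:
carry_out(
  increments=[0,0,0,0,0,0,0.4,0,0,0,0,0,20,0.4,0,0,0,0,0,60,0,0,0,0,0,0,105,0,0,0,0,0,0,125,0],
)

```text
time: 14.9
ee_pos: [0.4495, -0.1122, 0.1391]
tcp_rot: [-179.9, 0.3, 169.1]
wrist_force: [0.3, -0.4, 0.4]
width: 0.0752
grasp_force: 0.0
```

```bash
python3 shot.py r2; python3 ref.py r2 small .4503 -.113 349.1 0.005
```

```text
[ 0.4508 -0.1134] 348.8 iou 0.902 grasp [ 0.448  -0.1118] tcp [ 0.4508 -0.1127  0.1413] [-179.9    0.5  169.1]
```

View pics/r2.png

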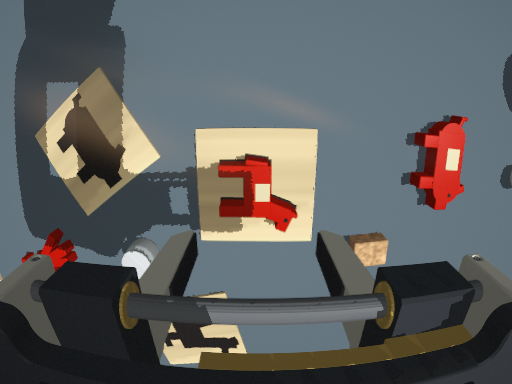

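Call:
carry_out(
  increments=[0,0,-0.14,5,-25,0,0,0,0,-0.28,10,-50,0,0,0,0,-0.42,15,-75,0,0,0,0,-0.56,20,-100,0,0,0,0,-0.7,25,-130,0,0],
)

```text
time: 15.45
ee_pos: [0.4725, -0.2421, 0.1339]
tcp_rot: [-180.0, -0.1, 128.7]
wrist_force: [0.1, 1.0, 0.1]
width: 0.0928
grasp_force: 0.0
```

Call:
carry_out(
  increments=[0,0,-0.14,5,-30,0,0,0,0,-0.28,10,-60,0,0,0,0,-0.42,15,-100,-10,0,0,0,-0.56,25,-140,-20,0,0,0,-0.7,36.7,-185.6,-30,0],
)

```text
time: 15.95
ee_pos: [0.5093, -0.4282, 0.1035]
tcp_rot: [-180.0, -0.0, 88.6]
wrist_force: [0.9, 0.2, 0.0]
width: 0.0932
grasp_force: 0.0
```

Call:
carry_out(
  increments=[0,0,-0.14,0,0,0,0,0,0,-0.183,0,0,0,0,0,0,-0.183,0,0,0,0,0,0,-0.183,0,0,0,0],
)

```text
time: 16.35
ee_pos: [0.5092, -0.4269, 0.1041]
tcp_rot: [-180.0, -0.0, 78.5]
wrist_force: [0.3, 0.3, -0.4]
width: 0.0933
grasp_force: 0.0
```

```bash
python3 shot.py g3; python3 ref.py g3 rooster .5113 -.4173 348.4 0
```

```text
[ 0.5113 -0.4171] 348.6 iou 0.915 grasp [ 0.5093 -0.4269] tcp [ 0.5093 -0.4269  0.1045] [-180.    -0.    78.5]
```

View pics/g3.png

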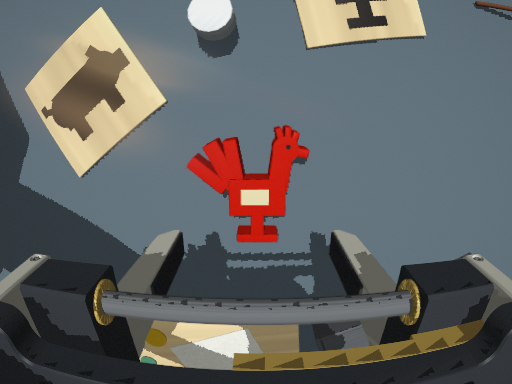

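Call:
carry_out(
  increments=[0,0,0,0,0,-40,0,0,0,0,0,0,-75,0,0,0,0,0,0,-100,0,0,0,0,0,0,-100,0,0,0,0,0,0,-100,1],
)

```text
time: 16.9
ee_pos: [0.5094, -0.4268, 0.0047]
tcp_rot: [-180.0, 0.0, 78.5]
wrist_force: [-1.2, -0.1, 1.0]
width: 0.0886
grasp_force: 0.0
```

Call:
carry_out(
  increments=[0,0,0,0,0,0,1,0,0,0,0,0,0,1,0,0,0,0,0,0,1,0,0,0,0,0,0,1,0,0,0,0,0,0,1],
)

```text
time: 17.4
ee_pos: [0.5095, -0.4273, 0.0049]
tcp_rot: [180.0, 0.0, 78.4]
wrist_force: [-0.5, -0.2, 1.7]
width: 0.0497
grasp_force: 19.9
```

Call:
carry_out(
  increments=[0,0,0,0,0,0,1,0,0,0,0,0,0,1],
)

```text
time: 17.6
ee_pos: [0.5095, -0.4273, 0.0049]
tcp_rot: [180.0, 0.0, 78.4]
wrist_force: [0.7, -0.8, 2.2]
width: 0.0502
grasp_force: 19.8
```

Call:
carry_out(
  increments=[0,0,0,0,0,40,1,0,0,0,3,4,80,1,0,0,0.08,28,38,90,1,0,0,0.16,55,75,90,1,0,0,0.231,82,112,90,1],
)

```text
time: 18.1
ee_pos: [0.5922, -0.3145, 0.0956]
tcp_rot: [179.9, 0.0, 91.8]
wrist_force: [0.7, 0.6, -0.7]
width: 0.0501
grasp_force: 19.8
```

Call:
carry_out(
  increments=[0,0,0,25,35,0,1,0,0,0,49.3,67.8,-20,1,0,0,0,49.3,67.8,-50,1,0,0,0,49.3,67.8,-75,1,0,0,0,49.3,67.8,-82,1],
)

```text
time: 18.6
ee_pos: [0.6383, -0.2453, 0.0093]
tcp_rot: [-179.7, -0.2, 91.7]
wrist_force: [-16.6, 9.1, 30.0]
width: 0.0503
grasp_force: 20.0
```

Call:
carry_out(
  increments=[0,0,0,0,0,0,1,0,0,0,0,0,-2,1,0,0,0,0,0,-3,1,0,0,0,0,0,-3,1,0,0,0,0,0,-3,1],
)

```text
time: 19.1
ee_pos: [0.6408, -0.2476, 0.01]
tcp_rot: [180.0, 0.0, 91.6]
wrist_force: [-0.2, 0.3, -0.4]
width: 0.05
grasp_force: 19.9
```

Call:
carry_out(
  increments=[0,0,0,0,0,0,0.1,0,0,0,0,0,0,0.1,0,0,0,0,0,0,0.1,0,0,0,0,0,0,0.1,0,0,0,0,0,20,0.1],
)

```text
time: 19.6
ee_pos: [0.6381, -0.2462, 0.0262]
tcp_rot: [-179.7, -0.2, 91.7]
wrist_force: [-0.1, -0.3, -0.5]
width: 0.0828
grasp_force: 0.0
```

Call:
carry_out(
  increments=[0,0,0,0,0,40,0,0,0,0,0,0,80,0,0,0,0,0,0,105,0,0,0,0,0,0,105,0],
)

```text
time: 20.0
ee_pos: [0.6437, -0.2487, 0.141]
tcp_rot: [179.5, 0.2, 91.7]
wrist_force: [0.5, -0.5, -0.1]
width: 0.093
grasp_force: 0.0
```

```bash
python3 shot.py r3; python3 ref.py r3 rooster .6403 -.2373 1.75 0.005
```

```text
[ 0.6405 -0.2352] 359.7 iou 0.908 grasp [ 0.6405 -0.2452] tcp [ 0.6424 -0.2481  0.1379] [1.797e+02 1.000e-01 9.170e+01]
```

View pics/r3.png

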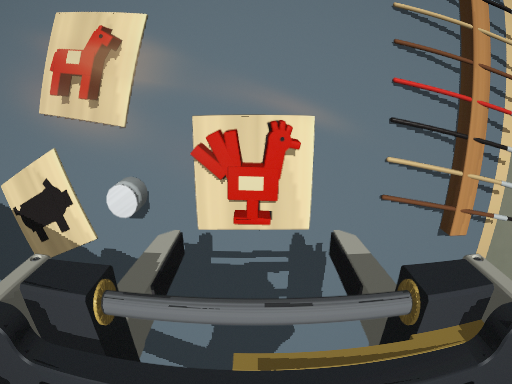

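```bash
python3 shot.py r3b; python3 ref.py r3b rooster .6403 -.2373 1.75 0.005; python3 - <<'E'
from fit import *
f=pickle.load(open("r3b.pkl","rb"))
o=ortho(f,.56,.72,-.32,-.16,.005,.0005);h=cv2.cvtColor(o,cv2.COLOR_RGB2HSV)
m=((h[...,0]>10)&(h[...,0]<32)&(h[...,1]>60)&(h[...,2]>60)).astype(np.uint8);m=cv2.morphologyEx(m,cv2.MORPH_OPEN,np.ones((5,5)))
(cx,cy),s,a=cv2.minAreaRect(cv2.findNonZero(m));print(.56+cy*.0005,-.32+cx*.0005,np.array(s)/2,a)
E
```

```text
[ 0.6405 -0.2353] 359.9 iou 0.91 grasp [ 0.6405 -0.2453] tcp [ 0.641  -0.2475  0.1353] [179.9   0.   91.7]
0.640109733581543 -0.23696836853027345 [123.79211426 124.37334442] 88.66777801513672
```

Call:
carry_out(
  increments=[0,0,-0.03,0,2,-45,0,0,0,-0.03,0,2,-85,0,0,0,-0.03,0,2,-110,0,0,0,-0.03,0,2,-122,0,0,0,-0.03,0,2,-125,0],
)

```text
time: 20.6
ee_pos: [0.6388, -0.2445, 0.0067]
tcp_rot: [-179.8, -0.1, 89.9]
wrist_force: [1.0, -0.4, -0.5]
width: 0.0925
grasp_force: 0.0
```

Call:
carry_out(
  increments=[0,0,0,0,0,0,0,0,0,0,0,0,0,0,0,0,0,0,0,0,1,0,0,0,0,0,0,1,0,0,0,0,0,0,1],
)

```text
time: 21.1
ee_pos: [0.641, -0.2455, 0.0103]
tcp_rot: [179.9, 0.0, 89.9]
wrist_force: [0.2, 0.2, 0.1]
width: 0.0738
grasp_force: 0.0
```

Call:
carry_out(
  increments=[0,0,0,0,0,0,1,0,0,0,0,0,0,1,0,0,0,0,0,0,1,0,0,0,0,0,0,1,0,0,0,0,0,4,1],
)

```text
time: 21.6
ee_pos: [0.64, -0.245, 0.0129]
tcp_rot: [-179.9, -0.0, 89.9]
wrist_force: [-0.2, 0.6, -0.6]
width: 0.0502
grasp_force: 19.8
```

Call:
carry_out(
  increments=[0,0,0.015,0,-1,1,1,0,0,0.028,0,-2,1,1,0,0,0.028,0,-2,1,1,0,0,0.028,0,-2,-2,1,0,0,0.028,0,-2,-4,1],
)

```text
time: 22.1
ee_pos: [0.6405, -0.2473, 0.0095]
tcp_rot: [-180.0, -0.0, 91.5]
wrist_force: [-8.9, 3.7, 17.3]
width: 0.0504
grasp_force: 19.9
```

Call:
carry_out(
  increments=[0,0,0,0,0,0,1,0,0,0,0,0,0,1,0,0,0,0,0,0,0.1,0,0,0,0,0,0,0.1,0,0,0,0,0,0,0.1],
)

```text
time: 22.6
ee_pos: [0.6406, -0.2473, 0.0094]
tcp_rot: [-180.0, -0.0, 91.5]
wrist_force: [0.4, 0.6, 0.1]
width: 0.0692
grasp_force: 0.0
```

Call:
carry_out(
  increments=[0,0,0,0,0,0,0.1,0,0,0,0,0,20,0.1,0,0,0,0,0,60,0,0,0,0,0,0,100,0,0,0,0,0,0,125,0],
)

```text
time: 23.1
ee_pos: [0.6419, -0.2479, 0.1385]
tcp_rot: [179.8, 0.1, 91.5]
wrist_force: [0.3, 0.7, 0.6]
width: 0.0928
grasp_force: 0.0
```

Call:
carry_out(
  increments=[0,0,0,0,0,0,0,0,0,0,0,0,0,0],
)

```text
time: 23.3
ee_pos: [0.641, -0.2475, 0.1352]
tcp_rot: [179.9, 0.0, 91.5]
wrist_force: [0.1, 0.3, -0.1]
width: 0.093
grasp_force: 0.0
```

```bash
python3 shot.py r3c; python3 ref.py r3c rooster .6403 -.2373 1.75 0.005
```

```text
[ 0.6403 -0.2352] 359.2 iou 0.91 grasp [ 0.6402 -0.2452] tcp [ 0.6401 -0.2471  0.1335] [-179.9   -0.    91.5]
```

```bash
python3 - <<'E'
from fit import *
f=pickle.load(open("r3c.pkl","rb"))
o1=ortho(f,.565,.715,-.312,-.162,.029,.0004)
T=tmpl("rooster")
out=[]
for p in((.6403,-.2352,-.8),(.6403,-.2373,1.6)):
    o=o1.copy();a=np.radians(p[2]);X=T@np.array([[np.cos(a),np.sin(a)],[-np.sin(a),np.cos(a)]])+p[:2]
    cv2.polylines(o,[np.round(np.c_[(X[:,1]+.312)/.0004,(X[:,0]-.565)/.0004]).astype(np.int32)],True,(0,255,255),1)
    out.append(o[::-1])
cv2.imwrite("pics/ov.png",np.hstack(out)[:,::-1,::-1])
E
```

```text
(no output)
```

View pics/ov.png

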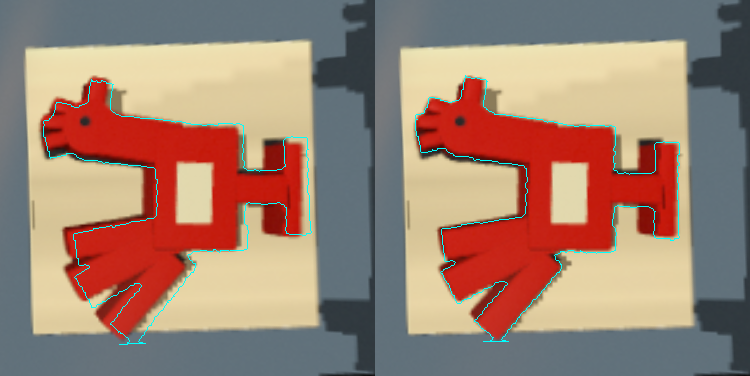

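Call:
carry_out(
  increments=[0,0,0,0,0,-40,0,0,0,0,0,0,-80,0,0,0,0,0,0,-105,0,0,0,0,0,0,-118,0,0,0,0,0,0,-124,0],
)

```text
time: 23.85
ee_pos: [0.6386, -0.2464, 0.0072]
tcp_rot: [-179.7, -0.1, 91.5]
wrist_force: [0.5, -0.0, 0.7]
width: 0.0931
grasp_force: 0.0
```

Call:
carry_out(
  increments=[0,0,0,0,0,0,0,0,0,0,0,0,0,0,0,0,0,0,0,0,1,0,0,0,0,0,0,1,0,0,0,0,0,0,1],
)

```text
time: 24.35
ee_pos: [0.6412, -0.2476, 0.0117]
tcp_rot: [179.9, 0.0, 91.5]
wrist_force: [-0.1, 0.3, -0.7]
width: 0.0738
grasp_force: 0.0
```

Call:
carry_out(
  increments=[0,0,0,0,0,0,1,0,0,0,0,0,0,1,0,0,0,0,0,0,1,0,0,0,0,0,0,1,0,0,0,0,0,2,1],
)

```text
time: 24.85
ee_pos: [0.6402, -0.2472, 0.0122]
tcp_rot: [-180.0, -0.0, 91.5]
wrist_force: [0.0, 0.3, -0.7]
width: 0.0498
grasp_force: 19.8
```

Call:
carry_out(
  increments=[0,0,0.013,0,-1,1,1,0,0,0.026,0.2,-2,1,1,0,0,0.039,0.4,-2.1,1,1,0,0,0.039,0.4,-2.1,1,1,0,0,0.039,0.4,-2.1,0,1],
)

```text
time: 25.35
ee_pos: [0.6411, -0.2495, 0.0127]
tcp_rot: [180.0, 0.0, 93.8]
wrist_force: [0.5, -0.2, -0.2]
width: 0.05
grasp_force: 19.8
```

Call:
carry_out(
  increments=[0,0,0,0,0,-1,1,0,0,0,0,0,-2,1,0,0,0,0,0,-2.5,1,0,0,0,0,0,-2.5,1,0,0,0,0,0,-2.5,1],
)

```text
time: 25.85
ee_pos: [0.6409, -0.2494, 0.0106]
tcp_rot: [-180.0, -0.0, 93.8]
wrist_force: [-3.7, 2.6, 4.7]
width: 0.0503
grasp_force: 19.8
```

Call:
carry_out(
  increments=[0,0,0,0,0,0,0.1,0,0,0,0,0,0,0.1,0,0,0,0,0,0,0.1,0,0,0,0,0,0,0.1],
)

```text
time: 26.25
ee_pos: [0.641, -0.2494, 0.0099]
tcp_rot: [-180.0, -0.0, 93.8]
wrist_force: [-0.4, -0.5, -0.3]
width: 0.0776
grasp_force: 0.0
```

Call:
carry_out(
  increments=[0,0,0,0,0,20,0.1,0,0,0,0,0,60,0,0,0,0,0,0,100,0,0,0,0,0,0,125,0,0,0,0,0,0,125,0],
)

```text
time: 26.75
ee_pos: [0.6441, -0.2508, 0.1414]
tcp_rot: [179.5, 0.3, 93.8]
wrist_force: [1.3, -0.9, 0.9]
width: 0.0932
grasp_force: 0.0
```

Call:
carry_out(
  increments=[0,0,0,0,0,0,0],
)

```text
time: 26.85
ee_pos: [0.6414, -0.2496, 0.1357]
tcp_rot: [179.9, 0.0, 93.8]
wrist_force: [-0.5, -0.6, -0.1]
width: 0.0931
grasp_force: 0.0
```

```bash
python3 shot.py r3d; python3 ref.py r3d rooster .6403 -.2373 1.75 0.005
```

```text
[ 0.6402 -0.2372] 1.6 iou 0.921 grasp [ 0.6404 -0.2472] tcp [ 0.6405 -0.2492  0.134 ] [-179.9   -0.    93.8]
```

Call:
carry_out(
  increments=[0,0,-0.14,-14,27,0,0,0,0,-0.28,-28,54,0,0,0,0,-0.42,-42,81,0,0,0,0,-0.56,-56,108,0,0,0,0,-0.7,-70,135,0,0],
)

```text
time: 27.4
ee_pos: [0.5688, -0.113, 0.1324]
tcp_rot: [-179.8, 0.1, 53.3]
wrist_force: [0.1, -0.1, 0.6]
width: 0.0928
grasp_force: 0.0
```

Call:
carry_out(
  increments=[0,0,-0.14,-14,27,0,0,0,0,-0.28,-28,54,0,0,0,0,-0.42,-42,81,0,0,0,0,-0.56,-56,108,0,0,0,0,-0.7,-70,135,0,0],
)

```text
time: 27.9
ee_pos: [0.4988, 0.0216, 0.1328]
tcp_rot: [-179.9, 0.2, 13.2]
wrist_force: [0.7, 0.5, -0.1]
width: 0.0929
grasp_force: 0.0
```

Call:
carry_out(
  increments=[0,0,-0.14,-14,27,-8,0,0,0,-0.28,-28,54,-16,0,0,0,-0.42,-44.9,84.7,-30,0,0,0,-0.437,-44.9,84.7,-30,0,0,0,-0.437,-44.9,84.7,-30,0],
)

```text
time: 28.4
ee_pos: [0.4544, 0.1055, 0.1032]
tcp_rot: [179.9, 0.2, -11.3]
wrist_force: [0.5, -0.2, 0.8]
width: 0.0927
grasp_force: 0.0
```

```bash
python3 shot.py g4; python3 ref.py g4 pig .4577 .1029 348.5 0
```

```text
[0.4582 0.1025] 348.5 iou 0.952 grasp [0.4566 0.1049] tcp [0.4555 0.105  0.104 ] [ 1.799e+02  1.000e-01 -1.130e+01]
```

Call:
carry_out(
  increments=[0,0,0,0.4,0,-40,0,0,0,0,0.4,0,-75,0.1,0,0,0,0.4,0,-95,0.2,0,0,0,0.4,0,-100.5,0.2,0,0,0,0.4,0,-100.5,0.2],
)

```text
time: 28.95
ee_pos: [0.4563, 0.1044, 0.0041]
tcp_rot: [180.0, 0.1, -11.5]
wrist_force: [0.1, 0.5, 0.1]
width: 0.0746
grasp_force: 0.0
```

Call:
carry_out(
  increments=[0,0,0,0,0,0,1,0,0,0,0,0,0,1,0,0,0,0,0,0,1,0,0,0,0,0,0,1,0,0,0,0,0,0,1],
)

```text
time: 29.45
ee_pos: [0.4569, 0.1053, 0.0051]
tcp_rot: [-180.0, -0.0, -11.5]
wrist_force: [-0.1, -0.1, 4.3]
width: 0.0396
grasp_force: 20.0
```

Call:
carry_out(
  increments=[0,0,0,0,0,0,1,0,0,0,0,0,0,1],
)

```text
time: 29.65
ee_pos: [0.4569, 0.1053, 0.0051]
tcp_rot: [-180.0, -0.0, -11.5]
wrist_force: [-1.1, -0.5, 5.1]
width: 0.0398
grasp_force: 20.0
```

Call:
carry_out(
  increments=[0,0,0,0,0,40,1,0,0,0,-2,-6,80,1,0,0,0.1,-11,-48,90,1,0,0,0.2,-22,-93,90,1,0,0,0.3,-33,-138,90,1],
)

```text
time: 30.15
ee_pos: [0.4234, -0.0338, 0.0952]
tcp_rot: [180.0, -0.1, 6.1]
wrist_force: [0.7, 0.3, -1.0]
width: 0.0399
grasp_force: 20.0
```

Call:
carry_out(
  increments=[0,0,0.08,-11,-45,0,1,0,0,0.16,-22,-90,0,1,0,0,0.24,-33,-135,0,1,0,0,0.299,-44,-180,0,1,0,0,0.299,-53,-220,0,1],
)

```text
time: 30.65
ee_pos: [0.3694, -0.2547, 0.0945]
tcp_rot: [180.0, 0.0, 22.9]
wrist_force: [1.5, 0.4, -1.3]
width: 0.0399
grasp_force: 20.0
```

Call:
carry_out(
  increments=[0,0,0,-8.1,-34.7,0,1,0,0,0,-8.1,-34.7,-35,1,0,0,0,-8.1,-34.7,-65,1,0,0,0,-8.1,-34.7,-78,1,0,0,0,-8.1,-34.7,-80,1],
)

```text
time: 31.15
ee_pos: [0.361, -0.2859, 0.0126]
tcp_rot: [-179.8, 0.1, 22.9]
wrist_force: [-0.5, 0.1, 0.0]
width: 0.04
grasp_force: 20.0
```

Call:
carry_out(
  increments=[0,0,0,0,0,-1,1,0,0,0,0,0,-2,1,0,0,0,0,0,-3,1,0,0,0,0,0,-4,1,0,0,0,0,0,-4,1],
)

```text
time: 31.65
ee_pos: [0.3627, -0.2876, 0.011]
tcp_rot: [180.0, -0.0, 22.9]
wrist_force: [0.6, 1.5, -0.2]
width: 0.0401
grasp_force: 20.0
```

Call:
carry_out(
  increments=[0,0,0,0,0,0,1,0,0,0,0,0,0,1],
)

```text
time: 31.85
ee_pos: [0.3625, -0.2875, 0.0108]
tcp_rot: [180.0, -0.0, 22.9]
wrist_force: [-0.2, -0.4, 0.3]
width: 0.0396
grasp_force: 20.0
```

Call:
carry_out(
  increments=[0,0,0,0,0,-0.8,1,0,0,0,0,0,-0.8,1,0,0,0,0,0,-0.8,0.3,0,0,0,0,0,-0.8,0.3,0,0,0,0,0,-0.8,0.3],
)

```text
time: 32.35
ee_pos: [0.3623, -0.2874, 0.0097]
tcp_rot: [-180.0, 0.0, 22.8]
wrist_force: [-0.5, 0.4, 0.0]
width: 0.0593
grasp_force: 0.0
```

Call:
carry_out(
  increments=[0,0,0,0,0,0,0.3,0,0,0,0,0,20,0.3,0,0,0,0,0,60,0,0,0,0,0,0,100,0,0,0,0,0,0,125,0],
)

```text
time: 32.85
ee_pos: [0.3633, -0.2882, 0.138]
tcp_rot: [179.8, -0.1, 22.8]
wrist_force: [1.0, -1.6, 0.5]
width: 0.0845
grasp_force: 0.0
```

Call:
carry_out(
  increments=[0,0,0,0,0,0,0,0,0,0,0,0,0,0],
)

```text
time: 33.05
ee_pos: [0.3627, -0.2877, 0.1351]
tcp_rot: [179.9, -0.0, 22.8]
wrist_force: [0.4, -0.4, -1.0]
width: 0.0926
grasp_force: 0.0
```

```bash
python3 shot.py r4; python3 ref.py r4 pig .365 -.2885 22.8 0.005; python3 - <<'E'
from bench import robot
import cv2
f=robot.grab_frame("scene");cv2.imwrite("pics/end.png",cv2.resize(f["image"][:,:,::-1],(800,600)))
E
```

```text
[ 0.3655 -0.2884] 22.8 iou 0.953 grasp [ 0.3629 -0.2874] tcp [ 0.362  -0.2871  0.1339] [-179.9    0.    22.8]
```

View pics/end.png

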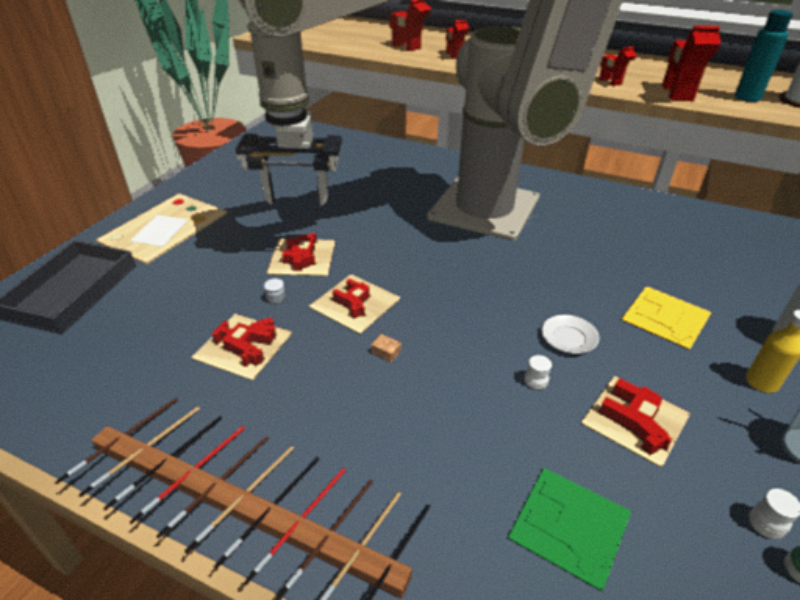

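All four figures lie on their boards (pig (302,252), small horse (352,296), rooster (243,340), big horse (637,413)). The dish (570,335) and jar (538,372) have not moved.

```bash
python3 -c "
from bench import robot
print(robot.sign_off())"
```

```text
the job is handed in; nothing more can be done
None
```

All four red figures lie on their own outlines with heads the right way, within about 1 mm and 0.5° by the wrist camera after a regrip of the rooster; the dish and paint jar were left where they stood, and the job was handed in at about 33 s.

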